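Unlock the medicine chest and hold the latch withdrawn

TASK

Take the square-headed key out of the key stand, push it fully home into the lock on top of the steel medicine chest (the pins are sticky, so wiggle it if it stalls), and turn it a quarter turn clockwise as seen from above, so that the latch bolt is drawn clear of its keeper on the lid. The lock springs back when let go, so finish while still gripping the key and holding it fully turned in the lock, ready for the nurse to lift the lid. Leave the round-headed key, the two vials and the kidney dish where they are.

Things in the scene. Friction and masses are not known exactly. Their poses are not given: they have to be found in the camera images.
- chest_key: The chest's key, loose, 35 g, 58 mm tall, standing tip down. Origin: its tip, on the axis; z up to the head. Square black head 9 (x) x 32 (y) mm, z = 24 to 58. Round shoulder 21 mm across, z = 16 to 19. Barrel 11 mm across, tip tapered to 8, with two round-ended lugs 4 mm wide (x), 9 mm out to +y and -y, z = 0 to 9. A half turn about z changes nothing.
- key_shoulder (a point): Point on the chest key's axis at the underside of its shoulder, 16 mm above the tip; it meets the lock's face when the key is fully home.
- flat_key: Another key, loose, with a round disc head 32 mm across and 9 mm thick and a flat blade, in the other slot of the stand; origin at its tip, axes as the chest key's, also 58 mm tall. Not needed: leave it.
- stand: Grey plastic key stand, fixed, 70 (x) x 160 (y) x 36 mm high, origin under its centre. Slots along y, 34.5 mm long, centred at y = +35 and -35 mm, hold one key each, either in either. A head sits 6 mm deep in its slot, 28 mm of it above the stand's top; the key's tip is 6 mm above the table, its y along the stand's y within a few degrees. It lifts straight out.
- chest: Grey steel medicine chest, fixed, 200 (x) x 300 (y) x 95 mm high, origin under its centre, front to -x. Its fixed front deck, 65 mm deep, carries a dark rim lock 60 x 58 x 24 mm with a round aluminium cylinder 37 mm across, 6 mm higher, on top. Behind the deck is the lid; a keeper bracket at its front edge takes the bolt. Nothing is higher than the lock's face.
- lock_face (a point): Centre of the keyhole in the cylinder's top face, 125 mm above the table, 65 mm in front of the chest's centre; axes as the chest's, z up. Hole 14 mm across with notches for the lugs to +y and -y, 7 mm wide, reaching 11 mm from the centre: the key enters from above, its y along this y, either way round. Home: shoulder on the face, tip 16 mm below it.
- plug (a joint): Angle of the lock's driver, rad: 0 with its slot under the notches (worn, it rests anywhere to 0.18), grows clockwise from above, stop at 1.57. Spring and friction resist: 0.014 N m at 0, 0.09 at the stop. The slot, 6 mm below the face, is 5.6 mm wide, edges rounded: 0.1 rad of play for the lugs. The key turns only with its lugs below the 5 mm thick face, and then cannot be pulled out.
- pin0 (a joint): One of the four sprung sticky pins at the bottom of the keyhole: how far it is pushed down, m. 0 free (top 9 mm below the lock's face), 0.007 with the key fully home. Together the pins push back with about 7 N when the key's tip meets them and 12 N when it is home.
- bolt (a joint): Travel of the latch bolt in the rim lock, m: 0 shot (its nose through the keeper), 0.0157 drawn right back by the key (10 mm for each rad of plug); the nose is clear of the keeper from 0.012.
- vial_a: Small glass vial with a metal cap, 24 mm across, 50 mm tall, loose, origin under its centre. Leave it.
- vial_b: A second vial like it. Leave it.
- dish: Kidney-shaped pulp dish with syringes in it, about 235 x 125 mm, 42 mm high, loose, origin under its middle. Leave it.
Not all that is in view belongs to the job. Leave any red look-alike of the stand alone.

How it is judged:
On the way, in this order (a step that is already met when the one before it is completed fails the run):
1. the chest key is lifted out of the stand, held by the fingers (height (world z) of chest_key above 0.045 m and contact force between the fingers and chest_key above 2 N and contact force between chest_key and stand below 0.1 N), for 0.1 s.
2. the key is fully home in the lock: its shoulder within 3 mm of the face, on the keyhole's axis within 4 mm (z of key_shoulder in the frame of lock_face below 0.003 m and horizontal distance between key_shoulder and lock_face below 0.004 m), for 0.1 s.
3. the key has turned the lock a quarter turn and drawn the bolt (value of joint plug above 1.25 rad and value of joint bolt above 0.012 m), for 0.2 s.
At the end, for the whole second after the job is handed in: Fingers still grip the chest key (over 2 N); it stands upright (0.15 rad) in the lock, shoulder within 4 mm of the face and of the keyhole's axis, held turned: plug beyond 1.25 rad, bolt drawn over 12 mm, through the last second (all of step 3 and z of key_shoulder in the frame of lock_face between -0.003 and 0.004 m and horizontal distance between key_shoulder and lock_face below 0.004 m and angle between chest_key's own z axis and vertical below 0.15 rad and contact force between the fingers and chest_key above 2 N); the arm keeps its last pose, push and grip.
It fails at once if the round-headed key is moved by more than 20 mm (distance of flat_key from where it was at the start of the episode above 0.02 m).
It fails at once if a vial is moved by more than 20 mm (distance of any of vial_a, vial_b from where it was at the start of the episode above 0.02 m).
It fails at once if the kidney dish is moved by more than 30 mm (distance of dish from where it was at the start of the episode above 0.03 m).
It also fails if it takes over 48 s, if anything falls off the work surface, if the arm or the gripper's body presses on something with over 40 N, if the wrist force passes 120 N, or if a joint passes its speed limit or range.

ROBOT

A 7-joint arm with a two-finger parallel gripper is mounted at the origin on the work surface. World frame = base frame: x ahead of the robot, y to its left, z up, the work surface at z = 0. Lengths are in m, angles in rad, forces in N, time in s.
With the tool pointing down it reaches from about 0.35 to 0.9 m from the base axis. Payload 8.1 kg.
Tool frame: the origin (TCP) lies at the very end of the fingers, on their centre line; the grasp point (between the pads) lies 19 mm behind it (manip.pinch_z is the distance from the TCP to the grasp point, in m); z points along the fingers, y is the direction in which the jaws open and shut (so a half turn about z gives the same grasp; the last joint's range is limited). The gripper opens to 92 mm and grips with 3 to 60 N. Pads are 19 mm wide; open, the fingers measure 130 mm over their backs; the gripper's body (75 mm by 190 mm) begins 47 mm behind the grasp point.
Start: joints at [-1.273, 0.434, 0.025, 1.573, -0.012, 1.134, -0.075], TCP at [0.244, 0.575, 0.227] pointing down, gripper open.
Joint ranges: [-2.62, 2.62], [-0.44, 2.09], [-1.27, 1.32], [0.08, 2.57], [-1.32, 4.46], [0.12, 2], [-2.74, 2.74]. Speed limits (rad/s): [2.22, 2.22, 3.01, 3.01, 3.14, 3.14, 3.14].

INTERFACE

Orientations are given as a rotation vector (axis times angle).
In Python, from plant import telemetry, imaging, ticket, manip gives the robot as it stands.
- The arm moves only by the shell command python3 -m pendant 'ROWS'. ROWS is JSON, a list of rows, each a list of 3 entries, a list of its own where there are three numbers: the shift along the tool's x, y, z in mm, then the turn, a rotation vector about the tool's x, y, z in degrees, then the opening, from -1 (shut) to 1 (fully open), so that 0 is half open. In form: [[[tx, ty, tz], [wx, wy, wz], jaw], ...]. A call has 1 to 8 rows; each row shifts and turns the commanded pose from where the row before left it, along the tool's axes as they then stand; what a row does not reach is not made up. A row lasts 1/8 s, in which the tool goes at most 62.5 mm and 10.7 degrees, less where a joint would pass 70% of its speed; a pose out of reach is approached as far as the arm can. A call with a gripper value outside its range is refused whole. The fingers move at their own pace and stop on an object; the grip force is fixed at half the most. Time passes only in rows, so rows that do not move let the fingers close. It gives the time, the measured TCP pose, the force and the opening at its end, in the units of the state.
- telemetry.read_state(): the state, without advancing time (a new reading comes with each control period).
- imaging.snapshot(name): name is "scene" or "top" or "wrist"; returns the picture (420x560x3 uint8, blue, green, red); there is no depth.
- imaging.camera_model(name): a dict with "intrinsics" (3x3 intrinsics, pixels), "eye" and "attitude" of the camera in the world. Camera axes: x right, y up, looking along -z (the intrinsics and any distortion apply to the point x, -y, -z); pixel columns grow to the right and rows downward; lengths in m; the calibration is good to about 2 mm. The wrist camera is an equidistant fisheye: a pixel r from the principal point sees the ray r / f radians off the axis. A picture is of the moment at which its call begins: read the wrist's pose just before it. camera_model takes no time and is no camera call; for the wrist camera it gives the pose at the moment of the call.
- ticket.close_job(): hands the job in, once; it reports no verdict.
The state is a dict: "time": time; "joint_positions": joint angles; "joint_velocities": joint speeds; "tau": joint torques, N m; "eef_pos": TCP position; "orientation": TCP orientation; "contact_force": force on the tool from outside, world axes, zero at the start; "moment": the same for the moment, N m; "opening": finger opening in m.
Only numpy, scipy, OpenCV 4.12 (cv2) and the standard library are available. Lean on these libraries where they do the work, as an engineer would, in place of code of your own. Each camera call takes 0.05 s, during which the arm holds its last target.

## Working session

There is one attempt and no reset: what is moved stays moved. The work goes in short steps, Python scripts to look and compute and a shell command to move; the robot and the scene stay as the last step left them, time stands still between calls to the robot, and variables do not carry over. Pictures are saved under pics/ and viewed, and the job is handed in when it is done.

```bash
ls; mkdir -p pics
python3 - <<'E'
from plant import telemetry, imaging, manip
import cv2
s=telemetry.read_state()
print(s['time'],s['eef_pos'],s['orientation'],s['contact_force'],s['opening'],manip.pinch_z)
for n in ['scene','top','wrist']:
    print(n,imaging.camera_model(n))
    cv2.imwrite(f'pics/{n}0.png',imaging.snapshot(n))
E
```

```text
pics
0.0 [0.24368007 0.57497802 0.22594382] [-6.25415231e-01 -3.07852019e+00  2.47226398e-03] [ 0.30676139  0.6144671  -0.02411258] 0.091523024442138 0.0188
scene {'intrinsics': array([[407.81609373,   0.        , 291.43570791],
       [  0.        , 407.81609373, 206.80551088],
       [  0.        ,   0.        ,   1.        ]]), 'eye': array([1.31121965, 0.32151544, 0.81652221]), 'attitude': array([0.52767684, 0.88757849, 1.89630533])}
top {'intrinsics': array([[407.3807136 ,   0.        , 282.62338687],
       [  0.        , 407.3807136 , 212.83748123],
       [  0.        ,   0.        ,   1.        ]]), 'eye': array([ 0.37188556, -0.05660775,  1.26120324]), 'attitude': array([ 0.09518651, -0.12823494, -1.57002961])}
wrist {'intrinsics': array([[325.1922621 ,   0.        , 277.32855193],
       [  0.        , 325.1922621 , 213.6440482 ],
       [  0.        ,   0.        ,   1.        ]]), 'eye': array([0.18166286, 0.60161959, 0.38515992]), 'attitude': array([-0.22431617, -0.14589253,  1.16278617])}
```

View pics/scene0.png

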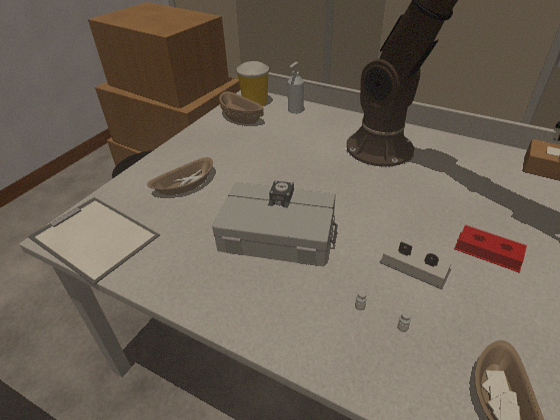

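View pics/top0.png

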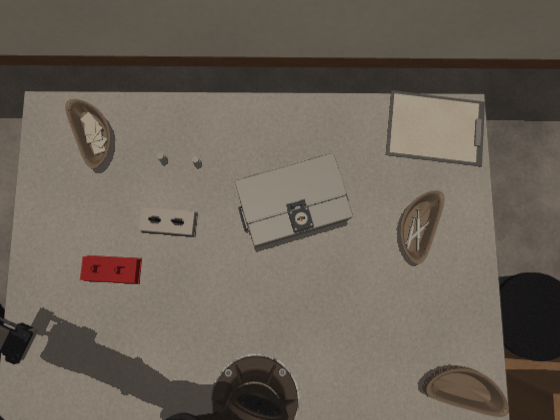

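View pics/wrist0.png

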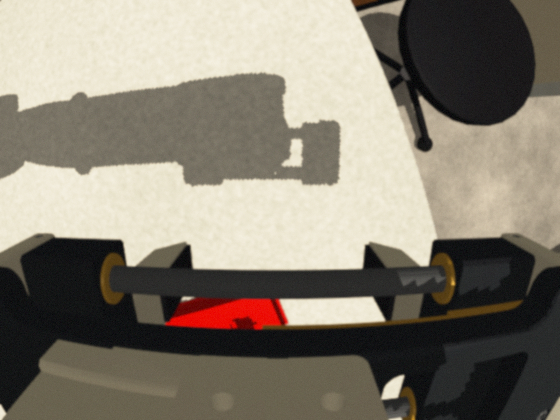

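```bash
cat > h.py <<'E'
import numpy as np, cv2
from scipy.spatial.transform import Rotation as R
from plant import telemetry, imaging, manip
def ray(n,u,v,cm=None):
    cm=cm or imaging.camera_model(n); K=cm['intrinsics']
    x=(u-K[0,2])/K[0,0]; y=(v-K[1,2])/K[1,1]
    if n=='wrist':
        r=np.hypot(x,y); s=np.sin(r)/r if r>1e-9 else 1
        d=np.array([x*s,-y*s,-np.cos(r)])
    else: d=np.array([x,-y,-1.])
    return np.array(cm['eye']), R.from_rotvec(cm['attitude']).apply(d)
def onplane(n,u,v,z,cm=None):
    e,d=ray(n,u,v,cm); return e+d*(z-e[2])/d[2]
def proj(n,p,cm=None):
    cm=cm or imaging.camera_model(n); K=cm['intrinsics']
    q=R.from_rotvec(cm['attitude']).inv().apply(np.array(p)-cm['eye']); q=np.array([q[0],-q[1],-q[2]])
    if n=='wrist':
        rr=np.hypot(q[0],q[1]); th=np.arctan2(rr,q[2]); return K[:2,:2]@(q[:2]/rr*th)+K[:2,2]
    return K[:2,:2]@(q[:2]/q[2])+K[:2,2]
def tri(a,b):
    (e1,d1),(e2,d2)=a,b
    t=np.linalg.lstsq(np.c_[d1,-d2],e2-e1,rcond=None)[0]
    p,q=e1+d1*t[0],e2+d2*t[1]; return (p+q)/2,np.linalg.norm(p-q)
E
python3 - <<'E'
from h import *
t=cv2.imread('pics/top0.png'); s=cv2.imread('pics/scene0.png')
a=cv2.resize(t[195:245,130:210],None,fx=5,fy=5,interpolation=cv2.INTER_CUBIC)
b=cv2.resize(t[145:255,225:365],None,fx=4,fy=4,interpolation=cv2.INTER_CUBIC)
c=cv2.resize(s[230:290,375:455],None,fx=5,fy=5,interpolation=cv2.INTER_CUBIC)
d=cv2.resize(s[170:265,205:345],None,fx=4,fy=4,interpolation=cv2.INTER_CUBIC)
def put(A,B):
    h=max(A.shape[0],B.shape[0]); f=lambda X: cv2.copyMakeBorder(X,0,h-X.shape[0],0,10,0)
    return np.hstack([f(A),f(B)])
cv2.imwrite('pics/st.png',put(a,c)[:,:800]*1); 
cv2.imwrite('pics/ch.png',cv2.resize(put(b,d),None,fx=.68,fy=.68))
cv2.imwrite('pics/st.png',cv2.resize(put(a,c),(790,290)))
E
```

```text
(no output)
```

View pics/st.png

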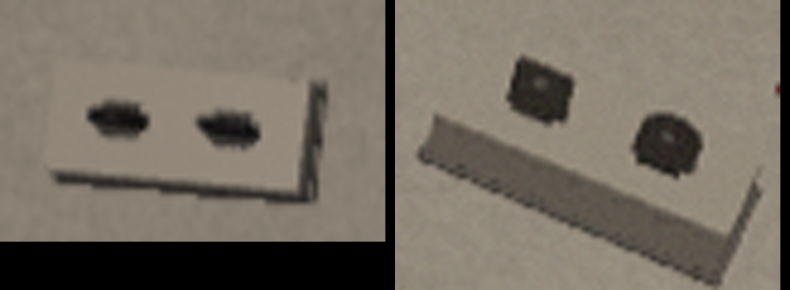

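View pics/ch.png

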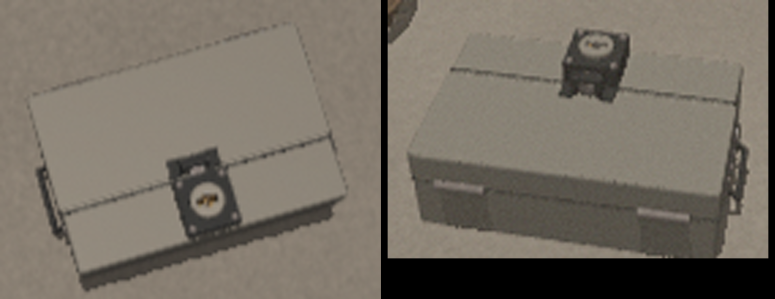

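Run:
```python
from h import *
t=cv2.imread('pics/top0.png'); s=cv2.imread('pics/scene0.png')
def blobs(im,x0,x1,y0,y1,th,amin=15):
    g=im.max(axis=2)[y0:y1,x0:x1]; m=(g<th).astype(np.uint8)
    n,l,st,c=cv2.connectedComponentsWithStats(m)
    return [(c[i]+[x0,y0],st[i]) for i in range(1,n) if st[i,4]>=amin]
print(blobs(t,140,198,205,235,60)); print(blobs(s,380,455,235,285,60))
# head: top view head top z .064..; mid visible
for nm,ut,us in [('sq',(178.5,221.5),(405,249)),('rd',(153.5,219.3),(431,260))]:
    print(nm,tri(ray('top',*ut),ray('scene',*us)), onplane('top',*ut,0.05))
# stand corners in the top view
for u,v in [(141.5,208),(196.5,211.5),(194.5,234.8),(139.5,230.5)]: print('st',onplane('top',u,v,.036))
print('lock',tri(ray('top',301,217.5),ray('scene',282,187)),onplane('top',301,217.5,.125),onplane('scene',282,187,.125))
S=telemetry.read_state(); print(R.from_rotvec(S['orientation']).as_matrix().round(3)); 
cm=imaging.camera_model('wrist'); print(R.from_rotvec(S['orientation']).inv().apply(cm['eye']-S['eef_pos']), (R.from_rotvec(S['orientation']).inv()*R.from_rotvec(cm['attitude'])).as_matrix().round(3))
```

```text
[(array([154.3877551 , 219.06122449]), array([ 9, 12, 12,  5, 49], dtype=int32)), (array([194.52631579, 225.68421053]), array([53, 13,  4, 16, 19], dtype=int32)), (array([177.37735849, 221.47169811]), array([31, 14, 13,  6, 53], dtype=int32)), (array([158.71794872, 232.94871795]), array([ 2, 26, 35,  4, 39], dtype=int32))]
[(array([404.75229358, 248.75229358]), array([ 19,   8,  13,  12, 109], dtype=int32)), (array([431.01754386, 259.64035088]), array([ 45,  19,  13,  12, 114], dtype=int32))]
sq (array([0.51940423, 0.23245773, 0.04367891]), np.float64(0.006243458812400356)) [0.51944906 0.22789993 0.05      ]
rd (array([0.52677756, 0.30415185, 0.04436638]), np.float64(0.0006194183512440675)) [0.52613108 0.30217135 0.05      ]
st [0.56237107 0.34376115 0.036     ]
st [0.55157828 0.17797112 0.036     ]
st [0.48088686 0.18209941 0.036     ]
st [0.49411098 0.34663673 0.036     ]
lock (array([ 0.52032346, -0.13011105,  0.12291431]), np.float64(0.005695735762801449)) [ 0.52126564 -0.13256768  0.125     ] [ 0.52190316 -0.12597592  0.125     ]
[[-0.921  0.39  -0.   ]
 [ 0.39   0.921 -0.001]
 [-0.    -0.001 -1.   ]]
[ 6.74946341e-02  5.10495957e-05 -1.59161037e-01] [[-0.001  0.968  0.25 ]
 [ 1.     0.001  0.001]
 [ 0.001  0.25  -0.968]]
```

```bash
python3 -m pendant '[[[-51,-32,11],[0,0,0],1],[[-51,-32,11],[0,0,0],1],[[-51,-32,11],[0,0,0],1],[[-51,-32,11],[0,0,0],1],[[-51,-32,11],[0,0,0],1],[[-51,-32,11],[0,0,0],1],[[-51,-32,11],[0,0,0],1],[[-51,-32,11],[0,0,0],1]]'
python3 -m pendant '[[[0,0,4],[0,0,10],1],[[0,0,4],[0,0,10],1],[[0,0,4],[0,0,10],1],[[0,0,4],[0,0,10],1],[[0,0,4],[0,0,10],1],[[0,0,4],[0,0,10],1],[[0,0,4],[0,0,10],1],[[0,0,4],[0,0,1],1]]'
python3 - <<'E'
from h import *
cv2.imwrite('pics/wrist1.png',imaging.snapshot('wrist'))
S=telemetry.read_state(); print(S['time'],S['eef_pos'],R.from_rotvec(S['orientation']).as_matrix().round(3),S['joint_positions'])
cm=imaging.camera_model('wrist')
for p in [(.52,.23,.064),(.527,.304,.064)]: print(proj('wrist',p,cm))
E
```

```text
time: 1.15
eef_pos: [0.5205, 0.179, 0.1384]
orientation: [0.625, 3.079, 0.0]
contact_force: [0.3, -0.3, -0.5]
opening: 0.0917
time: 2.15
eef_pos: [0.5195, 0.1807, 0.1064]
orientation: [2.296, 2.144, -0.001]
contact_force: [0.3, 0.1, 1.1]
opening: 0.0918
2.2 [0.51919544 0.18058542 0.10593203] [[ 0.067  0.998 -0.001]
 [ 0.998 -0.067 -0.001]
 [-0.001 -0.001 -1.   ]] [-0.75731465  0.47112791  0.4479158   1.92361099 -0.27498327  0.80768572
 -0.22714871]
[274.38920536 159.95351027]
[277.55965099  42.11862362]
```

View pics/wrist1.png

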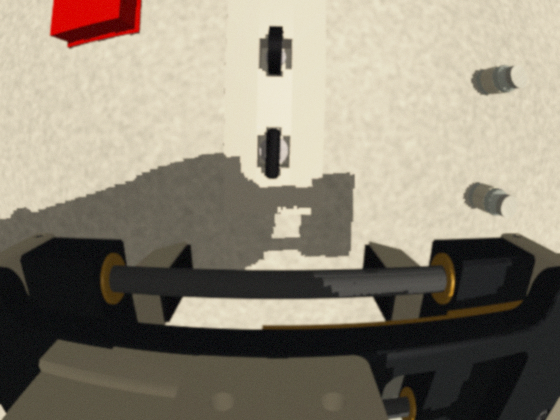

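Run:
```python
from h import *
t=cv2.imread('pics/wrist1.png')
cv2.imwrite('pics/w1c.png',cv2.resize(t[5:195,225:335],None,fx=3.1,fy=3.1,interpolation=cv2.INTER_CUBIC))
```

```text
(no output)
```

View pics/w1c.png

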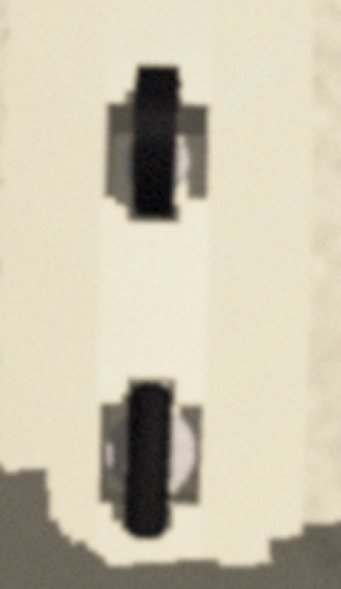

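Run:
```python
from h import *
t=cv2.imread('pics/wrist1.png')
g=t.max(axis=2)
for (y0,y1) in [(20,85),(120,190)]:
    m=(g[y0:y1,255:300]<70).astype(np.uint8)
    n,l,st,c=cv2.connectedComponentsWithStats(m); i=1+np.argmax(st[1:,4]); print(c[i]+[255,y0],st[i])
    ys,xs=np.nonzero(l==i); 
    for y in range(ys.min(),ys.max()+1,3): print(y+y0,xs[ys==y].min()+255,xs[ys==y].max()+255,end=' | ')
    print()
for y in (.23,.304):
  for z in (.036,.064): print(y,z,proj('scene',(.52+(y-.23)*.06,y,z)),proj('top',(.52+(y-.23)*.06,y,z)))
s=imaging.snapshot('scene'); cv2.imwrite('pics/scene1.png',s)
cv2.imwrite('pics/s1c.png',cv2.resize(s[230:290,375:455],None,fx=9,fy=9,interpolation=cv2.INTER_CUBIC))
```

```text
[274.17601246  50.31308411] [ 12   7  16  48 642]
27 270 280 | 30 270 281 | 33 269 281 | 36 268 281 | 39 268 282 | 42 267 281 | 45 267 281 | 48 268 280 | 51 268 280 | 54 267 280 | 57 267 280 | 60 267 280 | 63 268 280 | 66 268 279 | 69 268 279 | 72 268 280 | 
[271.93135725 153.09516381] [ 10   9  15  49 641]
129 269 275 | 132 267 279 | 135 266 279 | 138 266 279 | 141 266 279 | 144 266 278 | 147 266 278 | 150 266 278 | 153 266 278 | 156 266 278 | 159 265 278 | 162 265 278 | 165 265 278 | 168 265 278 | 171 265 278 | 174 266 277 | 177 269 275 | 
0.23 0.036 [402.27884024 250.8837848 ] [178.88400103 221.88006126]
0.23 0.064 [404.09059034 243.34169753] [176.6857973  220.74128818]
0.304 0.036 [430.32739043 261.60684799] [154.22740498 220.44397023]
0.304 0.064 [432.68617918 254.03638227] [151.45755971 219.2711155 ]
```

View pics/s1c.png

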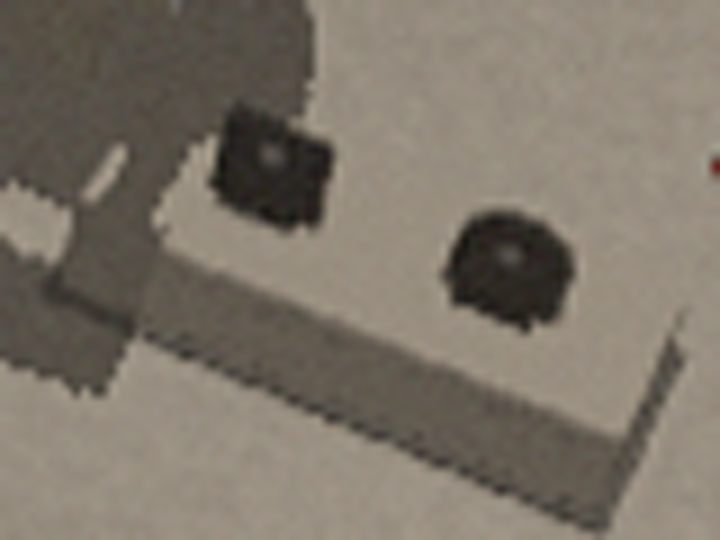

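Run:
```python
from h import *
cm=imaging.camera_model('wrist'); S=telemetry.read_state(); print(S['eef_pos'])
for uv in [(272,128.5),(271.5,178.5),(271.8,153.5),(272.5,135),(271.5,171)]: print(onplane('wrist',*uv,.064,cm))
for uv in [(278.5,130),(266,178)]: print(onplane('wrist',*uv,.036,cm))
# stand edges dir
```

```text
[0.51920956 0.18054794 0.10622013]
[0.51982835 0.24950457 0.064     ]
[0.51737579 0.21843691 0.064     ]
[0.51864688 0.23405041 0.064     ]
[0.51986067 0.2454685  0.064     ]
[0.51770518 0.22315313 0.064     ]
[0.52382307 0.24840721 0.036     ]
[0.51269878 0.21500743 0.036     ]
```

```bash
python3 -m pendant '[[[27,-2,0],[0,0,0.7],1],[[26.5,-2,0],[0,0,0],1],[[0,0,20],[0,0,0],1],[[0,0,20],[0,0,0],1],[[0,0,16],[0,0,0],1],[[0,0,9],[0,0,0],1],[[0,0,0],[0,0,0],1]]'
```

```text
time: 3.12
eef_pos: [0.5195, 0.2339, 0.0413]
orientation: [-2.31, -2.129, 0.001]
contact_force: [0.1, 0.1, 0.9]
opening: 0.0915
```

```bash
python3 -m pendant '[[[0,-1,1],[0,0,0],1],[[0,0,0],[0,0,0],-1],[[0,0,0],[0,0,0],-1],[[0,0,0],[0,0,0],-1],[[0,0,0],[0,0,0],-1],[[0,0,0],[0,0,0],-1],[[0,0,0],[0,0,0],-1]]'
```

```text
time: 4.0
eef_pos: [0.5187, 0.2343, 0.0407]
orientation: [-2.31, -2.129, 0.0]
contact_force: [-0.6, 0.5, 0.3]
opening: 0.0366
```

```bash
python3 -m pendant '[[[0,0,0],[0,0,0],-1],[[0,0,0],[0,0,0],-1],[[0,0,0],[0,0,0],-1],[[0,0,0],[0,0,0],-1],[[0,0,0],[0,0,0],-1]]'
```

```text
time: 4.62
eef_pos: [0.5191, 0.2343, 0.0408]
orientation: [2.31, 2.129, 0.001]
contact_force: [1.8, -1.1, -1.8]
opening: 0.0088
```

```bash
python3 -m pendant '[[[0,0,-15],[0,0,0],-1],[[0,0,-25],[0,0,0],-1],[[0,0,-35],[0,0,0],-1],[[0,0,-40],[0,0,0],-1],[[0,0,-40],[0,0,0],-1],[[0,0,-5],[0,0,0],-1],[[0,0,0],[0,0,0],-1]]'
python3 - <<'E'
from h import *
cm=imaging.camera_model('wrist'); w=imaging.snapshot('wrist'); cv2.imwrite('pics/wrist2.png',w)
S=telemetry.read_state(); print(S['time'],S['eef_pos'],S['orientation'],S['opening'],S['joint_positions'])
E
```

```text
time: 5.5
eef_pos: [0.5181, 0.2344, 0.2008]
orientation: [-2.309, -2.129, 0.0]
contact_force: [0.3, -1.0, -0.9]
opening: 0.0089
5.55 [0.51777672 0.23419209 0.20000563] [-2.30921462e+00 -2.12900035e+00  2.21530423e-03] 0.008828701737648 [-0.8837833   0.38845537  0.50064635  1.77872819 -0.21394233  1.02999875
 -0.38453228]
```

View pics/wrist2.png

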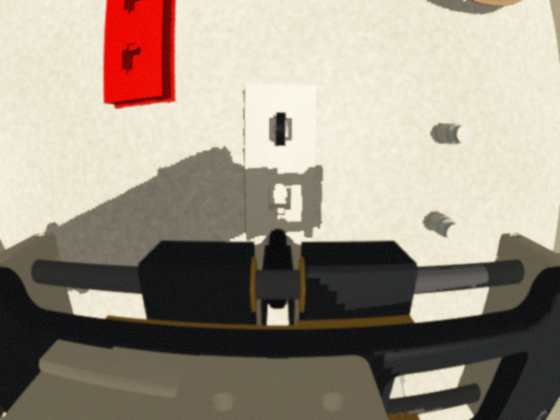

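```bash
python3 -m pendant '[[[-52.5,6.5,0],[0,0,0],-1],[[-52.5,6.5,0],[0,0,0],-1],[[-52.5,6.5,0],[0,0,0],-1],[[-52.5,6.5,0],[0,0,0],-1],[[-52.5,6.5,0],[0,0,0],-1],[[-52.5,6.5,0],[0,0,0],-1],[[-52.5,6.5,0],[0,0,0],-1],[[-52.5,6.5,0],[0,0,0],-1]]'
python3 -m pendant '[[[0,0,7],[0,0,-9.6],-1],[[0,0,7],[0,0,-9.6],-1],[[0,0,6],[0,0,0],-1],[[0,0,0],[0,0,0],-1],[[0,0,0],[0,0,0],-1]]'
python3 - <<'E'
from h import *
import pickle
cm=imaging.camera_model('wrist'); S=telemetry.read_state(); w=imaging.snapshot('wrist'); cv2.imwrite('pics/wrist3.png',w)
pickle.dump((cm,S),open('w3.pkl','wb'))
print(S['time'],S['eef_pos'],R.from_rotvec(S['orientation']).as_matrix().round(3),S['opening'],S['joint_positions'])
for n in('top','scene'): cv2.imwrite(f'pics/{n}3.png',imaging.snapshot(n))
E
```

```text
time: 6.55
eef_pos: [0.5354, -0.1897, 0.1992]
orientation: [-2.308, -2.128, 0.002]
contact_force: [0.6, 0.3, 0.2]
opening: 0.0089
time: 7.18
eef_pos: [0.5363, -0.1884, 0.1806]
orientation: [-1.925, -2.483, 0.0]
contact_force: [-0.3, -0.3, 0.7]
opening: 0.0088
7.175 [ 0.53632554 -0.18835647  0.18063364] [[-0.249  0.968 -0.   ]
 [ 0.968  0.249 -0.   ]
 [ 0.    -0.    -1.   ]] 0.008805761564521005 [-0.12645717  0.41069792  0.51050928  1.80389056 -0.23569894  0.98783162
  0.73122653]
```

View pics/wrist3.png

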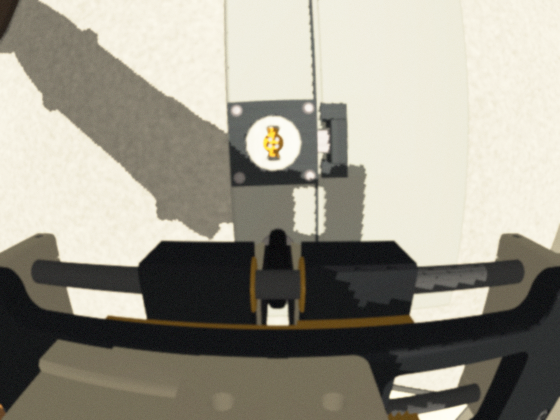

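View pics/scene3.png

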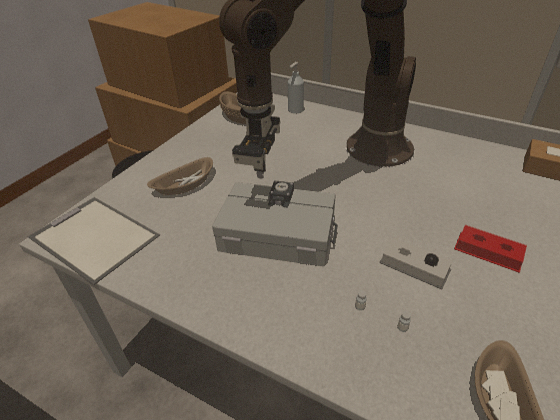

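Run:
```python
from h import *
import pickle
cm,S=pickle.load(open('w3.pkl','rb'))
t=cv2.imread('pics/wrist3.png'); s=cv2.imread('pics/scene3.png')
a=cv2.resize(t[90:195,215:360],None,fx=5.4,fy=5.4,interpolation=cv2.INTER_CUBIC)
cv2.imwrite('pics/w3c.png',a)
b=cv2.resize(s[110:215,215:345],None,fx=5.5,fy=5.5,interpolation=cv2.INTER_CUBIC); cv2.imwrite('pics/s3c.png',b)
hsv=cv2.cvtColor(t,cv2.COLOR_BGR2HSV)
g=t.min(axis=2); m=((g>130)).astype(np.uint8); m[:,:235]=0;m[:,312:]=0;m[:105]=0;m[:]=m; m[182:]=0
n,l,st,c=cv2.connectedComponentsWithStats(m)
for i in range(1,n):
    if st[i,4]>100: 
        print(c[i],st[i]); k=np.uint8(l==i); cs,_=cv2.findContours(k,0,cv2.CHAIN_APPROX_NONE); cc=max(cs,key=cv2.contourArea); e=cv2.fitEllipse(cc); print(e, onplane('wrist',*(np.array(e[0])),.125,cm))
```

```text
[273.2053307  142.40029615] [ 245  115   57   56 2026]
((273.15667724609375, 142.49188232421875), (54.84859848022461, 55.557350158691406), 104.52953338623047) [ 0.51814677 -0.13112847  0.125     ]
```

View pics/w3c.png

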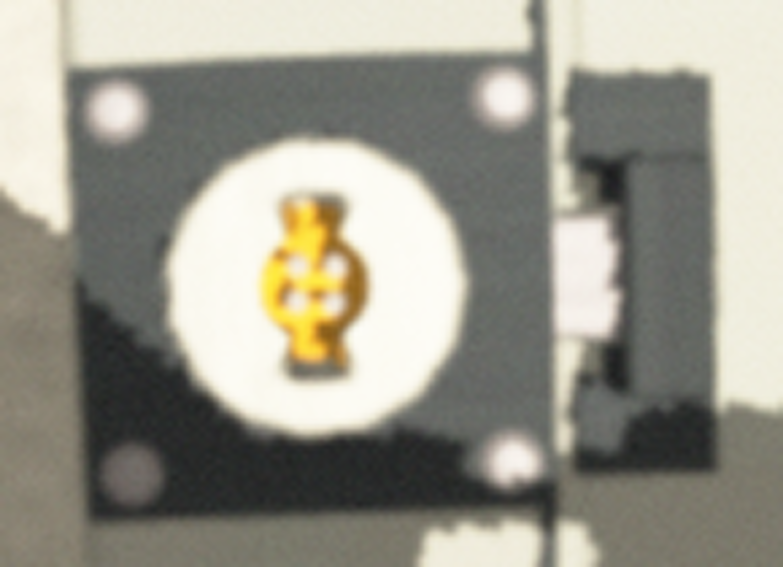

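View pics/s3c.png

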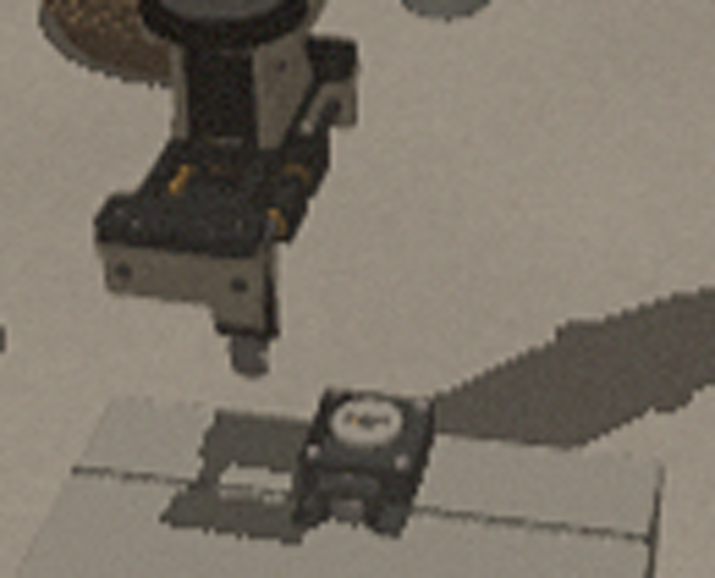

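Run:
```python
from h import *
import pickle
cm,S=pickle.load(open('w3.pkl','rb'))
t=cv2.imread('pics/wrist3.png')
T=R.from_rotvec(S['orientation']); P=S['eef_pos']
f=lambda x,y,z: proj('wrist',P+T.apply([x,y,z]),cm)
for x in (.012,.016): print(x,[f(x,y,-.0232).round(1) for y in (-.0045,0,.0045)],[f(x,0,.0108).round(1)])
cv2.imwrite('pics/w3d.png',cv2.resize(t[215:335,230:330],None,fx=5,fy=5,interpolation=cv2.INTER_CUBIC))
# lock yaw: screw centers & plate
L=[onplane('wrist',u/5.4+215,v/5.4+90,.119,cm)[:2] for u,v in [(116,108),(503,98),(512,460),(132,474)]]
L=np.array(L); print(L,L.mean(0)); 
for a,b in [(3,0),(2,1)]: d=L[b]-L[a]; print('yaw y', np.degrees(np.arctan2(-d[0],d[1])),np.linalg.norm(d))
for a,b in [(0,1),(3,2)]: d=L[b]-L[a]; print('yaw x', np.degrees(np.arctan2(d[1],d[0])),np.linalg.norm(d))
N=[onplane('wrist',u/5.4+215,v/5.4+90,.125,cm)[:2] for u,v in [(313,195),(318,372)]]; print(N,np.mean(N,0)); d=N[0]-N[1]; print(np.degrees(np.arctan2(-d[0],d[1])),np.linalg.norm(d))
# seam
for u,v in [(0,0)]: pass
g=cv2.cvtColor(t,cv2.COLOR_BGR2GRAY)
for r in range(10,95,8): print(r, 300+np.argmin(g[r,300:325]), end=' ')
```

```text
0.012 [array([268.7, 257. ]), array([278.7, 257. ]), array([288.7, 257. ])] [array([278.5, 233.7])]
0.016 [array([268.6, 248.7]), array([278.7, 248.7]), array([288.8, 248.7])] [array([278.5, 226.7])]
[[ 0.48866959 -0.11572506]
 [ 0.53501582 -0.10270239]
 [ 0.54795162 -0.14670222]
 [ 0.50158901 -0.16041707]] [ 0.51830651 -0.13138668]
yaw y 16.123353549609007 0.04652189816327049
yaw y 16.38315234293781 0.04586197262234869
yaw x 15.694657554430433 0.04814107740806613
yaw x 16.479110943696043 0.048348615143188715
[array([ 0.51534937, -0.12067446]), array([ 0.52129703, -0.1415419 ])] [ 0.5183232  -0.13110818]
15.908669644883835 0.021698497813904833
10 310 18 311 26 311 34 312 42 312 50 313 58 313 66 313 74 313 82 313 90 314
```

View pics/w3d.png

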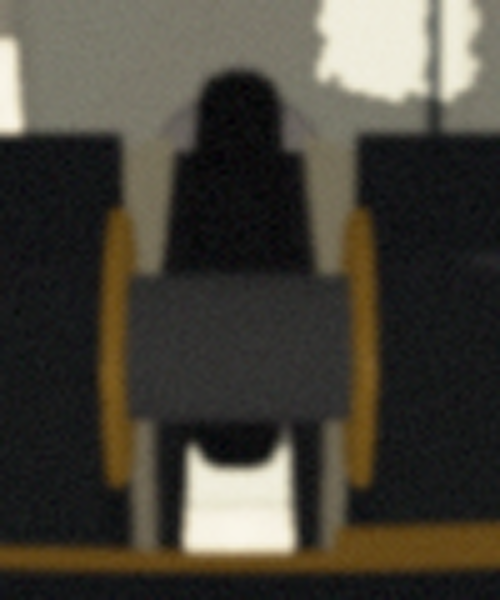

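Run:
```python
from h import *
import pickle
cm,S=pickle.load(open('w3.pkl','rb'))
T=R.from_rotvec(S['orientation']); P=S['eef_pos']
f=lambda x,y,z: proj('wrist',P+T.apply([x,y,z]),cm)
for z in (-.0232,.0108): print(z,[(x,f(x,0,z).round(1)) for x in (-.018,-.016,-.014,.014,.016)])
for a in (-.0105,.0105): print('sh',f(0,a,.0158).round(1),f(.005,a,.0158).round(1))
L=np.array([.5183,-.1312]); d=L-P[:2]; Td=T.inv().apply([*d,0]); print(P,Td)
```

```text
-0.0232 [(-0.018, array([278.7, 313.6])), (-0.016, array([278.7, 310.2])), (-0.014, array([278.7, 306.7])), (0.014, array([278.7, 252.9])), (0.016, array([278.7, 248.7]))]
0.0108 [(-0.018, array([278.5, 282.7])), (-0.016, array([278.5, 279.6])), (-0.014, array([278.5, 276.5])), (0.014, array([278.5, 230.2])), (0.016, array([278.5, 226.7]))]
sh [260.2 250.8] [260.  242.6]
sh [296.7 250.7] [296.8 242.6]
[ 0.53632554 -0.18835647  0.18063364] [ 5.98451830e-02 -3.21498837e-03  3.26766485e-06]
```

```bash
python3 -m pendant '[[[30,-1.5,0],[0,0,0],-1],[[29.9,-1.5,0],[0,0,0],-1],[[0,0,9],[0,0,0],-1],[[0,0,7],[0,0,0],-1],[[0,0,0],[0,0,0],-1]]'
python3 - <<'E'
from h import *
s=imaging.snapshot('scene');w=imaging.snapshot('wrist');t=imaging.snapshot('top')
S=telemetry.read_state(); T=R.from_rotvec(S['orientation'])
print(S['time'],S['eef_pos'],T.as_matrix().round(3),S['contact_force'], T.inv().apply(np.array([.5183,-.1312,0])-S['eef_pos']))
a=cv2.resize(s[140:215,240:330],None,fx=5,fy=5,interpolation=cv2.INTER_CUBIC)
b=cv2.resize(w[190:330,215:345],None,fx=2.6,fy=2.6,interpolation=cv2.INTER_CUBIC)
h=max(a.shape[0],b.shape[0]); f=lambda X: cv2.copyMakeBorder(X,0,h-X.shape[0],0,5,0)
cv2.imwrite('pics/h4.png',np.hstack([f(a),f(b)]))
E
```

```text
time: 7.95
eef_pos: [0.5181, -0.1323, 0.1641]
orientation: [-1.924, -2.483, 0.002]
contact_force: [0.8, -0.4, 0.3]
opening: 0.0088
8.1 [ 0.51852716 -0.13217924  0.16481131] [[-0.25   0.968  0.   ]
 [ 0.968  0.25  -0.   ]
 [-0.     0.    -1.   ]] [ 0.10287782  0.45470135 -0.67394786] [1.07887163e-03 1.66852674e-05 1.64810844e-01]
```

View pics/h4.png

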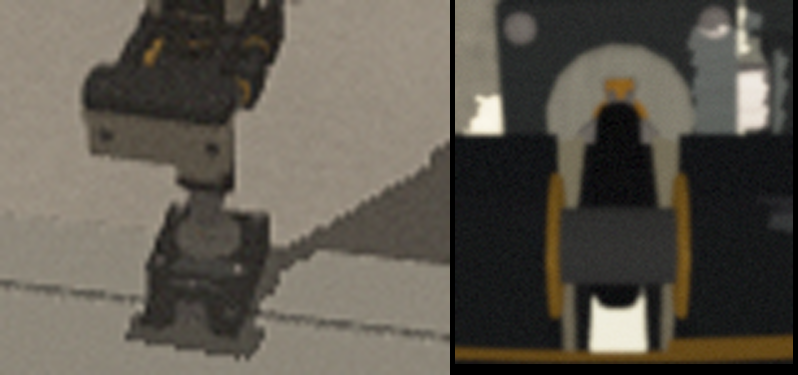

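Run:
```python
from h import *
cm=imaging.camera_model('wrist'); S=telemetry.read_state(); T=R.from_rotvec(S['orientation'])
w=imaging.snapshot('wrist'); cv2.imwrite('pics/w5.png',w)
w=cv2.GaussianBlur(w,(3,3),0); g=cv2.cvtColor(w,cv2.COLOR_BGR2GRAY).astype(int)
pts=[]
for c in range(254,303,3):
    col=g[196:235,c]; d=np.diff(col); k=np.argmax(d[:])
    p=onplane('wrist',c,196+k+.5,.125,cm); q=T.inv().apply(p-S['eef_pos']); pts.append(q[:2]*1000); print(c,196+k,d[k],q[:2].round(4))
from scipy.optimize import least_squares
pts=np.array(pts)
r=least_squares(lambda a: np.hypot(pts[:,0]-a[0],pts[:,1]-a[1])-18.5,[0,0],loss='soft_l1'); print(r.x,np.abs(r.fun).max())
print(S['time'],S['eef_pos'])
```

```text
254 217 13 [ 0.0134 -0.0154]
257 215 17 [ 0.0147 -0.0135]
260 213 17 [ 0.016  -0.0116]
263 210 21 [ 0.0179 -0.0096]
266 209 20 [ 0.0186 -0.0077]
269 207 19 [ 0.0199 -0.0058]
272 207 20 [ 0.0199 -0.0039]
275 206 22 [ 0.0205 -0.0021]
278 206 21 [ 0.0205 -0.0002]
281 207 21 [0.0199 0.0017]
284 207 21 [0.0199 0.0036]
287 207 22 [0.0199 0.0055]
290 209 18 [0.0186 0.0074]
293 211 19 [0.0173 0.0093]
296 213 17 [0.016  0.0112]
299 215 14 [0.0147 0.0131]
302 219 16 [0.012  0.0151]
[ 1.83730266 -0.41048846] 0.4877188039261924
8.1 [ 0.51852716 -0.13217924  0.16481131]
```

```bash
python3 -m pendant '[[[1.3,0,0],[0,0,0],-1],[[0,0,3],[0,0,0],-1],[[0,0,3],[0,0,0],-1],[[0,0,2],[0,0,0],-1],[[0,0,0],[0,0,0],-1]]'
```

```text
time: 8.78
eef_pos: [0.5179, -0.1301, 0.1565]
orientation: [-1.923, -2.484, 0.0]
contact_force: [-0.0, -0.6, -1.0]
opening: 0.0086
```

```bash
python3 -m pendant '[[[0,0,2],[0,0,0],-1],[[0,0,2],[0,0,0],-1],[[0,0,0],[0,0,0],-1]]'; python3 -m pendant '[[[0,0,2],[0,0,0],-1],[[0,0,0],[0,0,0],-1]]'; python3 -m pendant '[[[0,0,2],[0,0,0],-1],[[0,0,0],[0,0,0],-1]]'
```

```text
time: 9.15
eef_pos: [0.5179, -0.13, 0.1525]
orientation: [-1.922, -2.484, 0.0]
contact_force: [-0.4, 0.7, 0.3]
opening: 0.0089
time: 9.4
eef_pos: [0.5181, -0.1301, 0.1507]
orientation: [1.923, 2.485, 0.0]
contact_force: [0.5, -0.1, -0.7]
opening: 0.0088
time: 9.65
eef_pos: [0.5183, -0.1301, 0.1491]
orientation: [1.922, 2.484, 0.001]
contact_force: [-2.3, -0.1, 4.4]
opening: 0.0085
```

```bash
python3 -m pendant '[[[0,0,1.5],[0,0,1.5],-1],[[0,0,1],[0,0,-3],-1],[[0,0,1],[0,0,3],-1],[[0,0,0],[0,0,-1.5],-1]]'; python3 -m pendant '[[[0,0,1.5],[0,0,1.5],-1],[[0,0,1],[0,0,-3],-1],[[0,0,1],[0,0,3],-1],[[0,0,0],[0,0,-1.5],-1],[[0,0,0],[0,0,0],-1]]'
```

```text
time: 10.15
eef_pos: [0.5184, -0.1301, 0.1459]
orientation: [1.923, 2.484, 0.001]
contact_force: [-2.7, 0.7, 8.0]
opening: 0.0087
time: 10.78
eef_pos: [0.5187, -0.1303, 0.1434]
orientation: [1.922, 2.484, 0.003]
contact_force: [-4.2, 0.7, 19.6]
opening: 0.0089
```

```bash
python3 -m pendant '[[[0,0,1],[0,0,2],-1],[[0,0,0],[0,0,-4],-1],[[0,0,0],[0,0,4],-1],[[0,0,0],[0,0,-2],-1],[[0,0,0],[0,0,0],-1]]'
python3 - <<'E'
from h import *
s=imaging.snapshot('scene');w=imaging.snapshot('wrist'); cv2.imwrite('pics/w6.png',w)
S=telemetry.read_state(); print(S['time'],S['eef_pos'],S['contact_force'],S['moment'],S['joint_positions'])
a=cv2.resize(s[140:215,240:330],None,fx=5,fy=5,interpolation=cv2.INTER_CUBIC)
b=cv2.resize(w[190:330,215:345],None,fx=2.6,fy=2.6,interpolation=cv2.INTER_CUBIC)
h=max(a.shape[0],b.shape[0]); f=lambda X: cv2.copyMakeBorder(X,0,h-X.shape[0],0,5,0)
cv2.imwrite('pics/h6.png',np.hstack([f(a),f(b)]))
E
```

```text
time: 11.4
eef_pos: [0.5192, -0.1304, 0.1433]
orientation: [1.921, 2.483, 0.004]
contact_force: [-7.5, 2.0, 28.7]
opening: 0.0088
11.5 [ 0.51925609 -0.13041408  0.14328699] [-6.00229894  1.88005836 28.88264015] [ 0.52163432  1.74055219 -0.03660048] [-0.216322    0.39927385  0.48656516  1.92704051 -0.24225952  0.86893373
  0.6481387 ]
```

View pics/h6.png

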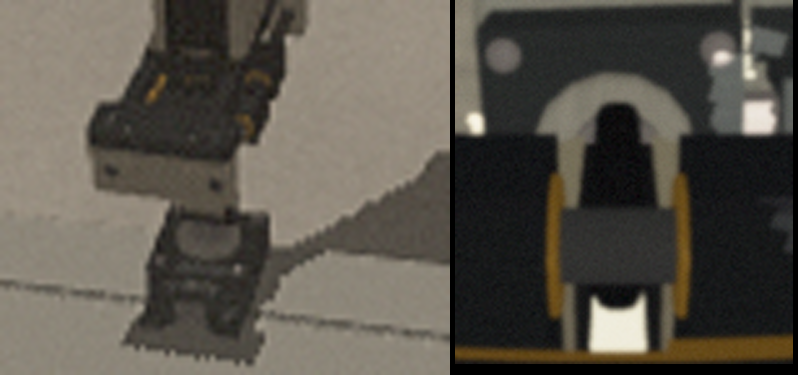

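```bash
python3 -m pendant '[[[0,-0.6,-0.7],[0,0,0],-1],[[0,0,0],[0,0,4],-1],[[0,0,0],[0,0,5],-1],[[0,0,0],[0,0,5],-1],[[0,0,0],[0,0,6],-1],[[0,0,0],[0,0,0],-1]]'
python3 -c "
from h import *
S=telemetry.read_state();T=R.from_rotvec(S['orientation']).as_matrix();print(S['contact_force'],S['moment'],np.degrees(np.arctan2(T[1,1],T[0,1])),S['joint_positions'])"
```

```text
time: 12.25
eef_pos: [0.5193, -0.1305, 0.1434]
orientation: [2.324, 2.11, 0.005]
contact_force: [-1.3, 1.3, 19.6]
opening: 0.0093
[-1.29740089  1.31915445 19.60369878] [0.20148934 0.59703173 0.0136797 ] -5.546909246896903 [-0.28257041  0.41248479  0.57974757  1.93250218 -0.29136318  0.8754359
  0.34989961]
```

```bash
python3 -m pendant '[[[0,0,0],[0,0,6],-1],[[0,0,0],[0,0,6],-1],[[0,0,0],[0,0,6],-1],[[0,0,0],[0,0,6],-1],[[0,0,0],[0,0,6],-1],[[0,0,0],[0,0,0],-1]]'
python3 -c "
from h import *
S=telemetry.read_state();T=R.from_rotvec(S['orientation']).as_matrix();print(S['contact_force'],S['moment'],np.degrees(np.arctan2(T[1,1],T[0,1])),T[2],S['joint_positions'])"
```

```text
time: 13.0
eef_pos: [0.519, -0.1306, 0.1436]
orientation: [2.792, 1.437, 0.005]
contact_force: [-5.1, 2.4, 24.7]
opening: 0.0088
[-5.10978113  2.39615872 24.69728929] [0.49435982 1.23912926 0.17408549] -35.54998134435294 [ 0.0023475   0.0026741  -0.99999367] [-0.37932087  0.44104199  0.72329502  1.93939768 -0.37277835  0.89363945
 -0.08667408]
```

```bash
python3 -m pendant '[[[0,0,-0.3],[0,0,6],-1],[[0,0,0],[0,0,6],-1],[[0,0,0],[0,0,6],-1],[[0,0,0],[0,0,6],-1],[[0,0,0],[0,0,6],-1],[[0,0,0],[0,0,5],-1],[[0,0,0],[0,0,0],-1]]'
python3 -c "
from h import *
S=telemetry.read_state();T=R.from_rotvec(S['orientation']).as_matrix();print(S['contact_force'],S['moment'],np.degrees(np.arctan2(T[1,1],T[0,1])),T[2],S['joint_positions'])"
```

```text
time: 13.88
eef_pos: [0.52, -0.1309, 0.1447]
orientation: [3.096, 0.531, 0.009]
contact_force: [-4.9, 2.6, 32.4]
opening: 0.0085
[-4.87319187  2.58103756 32.37744566] [0.72722938 1.24478535 0.12612423] -70.52468758623466 [ 0.00532251  0.00163589 -0.9999845 ] [-0.48691789  0.49096275  0.89724625  1.94473334 -0.48116035  0.92811248
 -0.58133335]
```

Run:
```python
from h import *
s=imaging.snapshot('scene');w=imaging.snapshot('wrist');t=imaging.snapshot('top')
cv2.imwrite('pics/w7.png',w); cv2.imwrite('pics/s7.png',s)
a=cv2.resize(s[140:215,240:330],None,fx=5,fy=5,interpolation=cv2.INTER_CUBIC)
b=cv2.resize(w[170:330,205:345],None,fx=2.5,fy=2.5,interpolation=cv2.INTER_CUBIC)
h=max(a.shape[0],b.shape[0]); f=lambda X: cv2.copyMakeBorder(X,0,h-X.shape[0],0,5,0)
cv2.imwrite('pics/h7.png',np.hstack([f(a),f(b)])[:,:800])
```

```text
(no output)
```

View pics/h7.png

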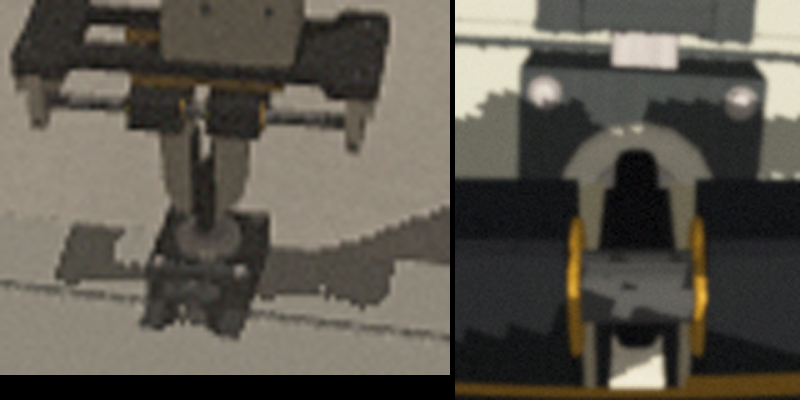

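View pics/w7.png

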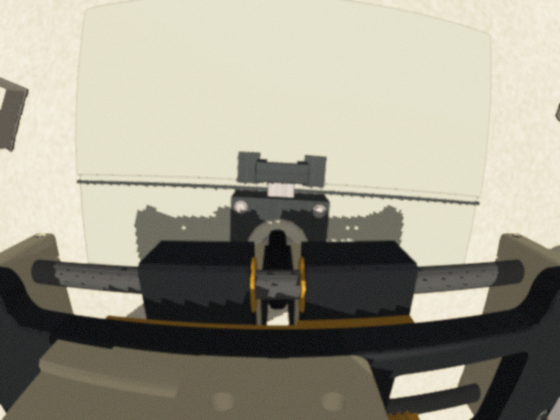

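Run:
```python
from h import *
import pickle
w=cv2.imread('pics/w7.png'); cm=imaging.camera_model('wrist')
cv2.imwrite('pics/w7c.png',cv2.resize(w[145:255,225:340],None,fx=5.2,fy=5.2,interpolation=cv2.INTER_CUBIC))
cm3,_=pickle.load(open('w3.pkl','rb'))
ps=np.radians(16); ex=np.array([np.cos(ps),np.sin(ps)])
L=np.array([.5183,-.1312])
for u,v in [(552,275),(620,275),(635,275),(715,275)]: print('before',((onplane('wrist',u/5.4+215,v/5.4+90,.11,cm3)[:2]-L)@ex*1000).round(1))
for v in (160,165,172,183,185,190,195): print('now',v,((onplane('wrist',281,v,.11,cm)[:2]-L)@ex*1000).round(1))
```

```text
before 30.7
before 39.7
before 41.7
before 52.5
now 160 51.2
now 165 48.2
now 172 44.0
now 183 37.3
now 185 36.1
now 190 33.1
now 195 30.0
```

View pics/w7c.png

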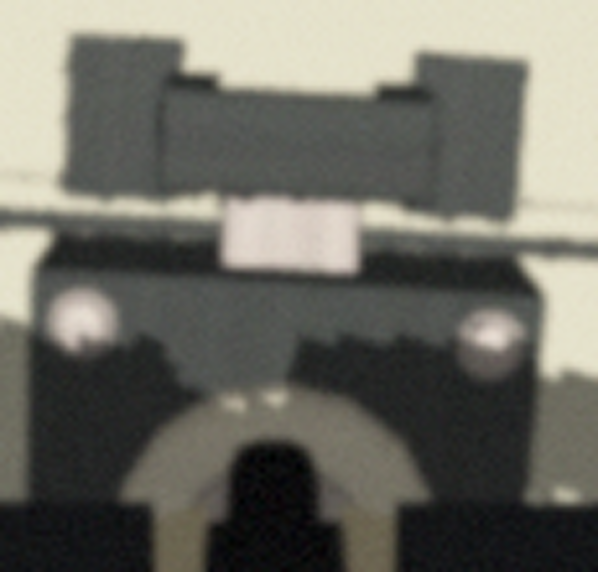

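Run:
```python
from h import *
s=imaging.snapshot('scene');t=imaging.snapshot('top');cv2.imwrite('pics/t8.png',t)
t0=cv2.imread('pics/top3.png'); s0=cv2.imread('pics/scene3.png')
c=lambda i,y0,y1,x0,x1:cv2.resize(i[y0:y1,x0:x1],(390,290),interpolation=cv2.INTER_CUBIC)
cv2.imwrite('pics/c8.png',np.vstack([np.hstack([c(t0,190,235,275,335),c(t,190,235,275,335)]),np.hstack([c(s0,175,213,257,308),c(s,175,213,257,308)])]))
S=telemetry.read_state();print(S['time'],S['eef_pos'],S['contact_force'],S['moment'])
```

```text
14.125 [ 0.52002231 -0.13088038  0.14472389] [-4.56211884  3.41296604 32.45041783] [0.76580545 1.18047137 0.17219477]
```

View pics/c8.png

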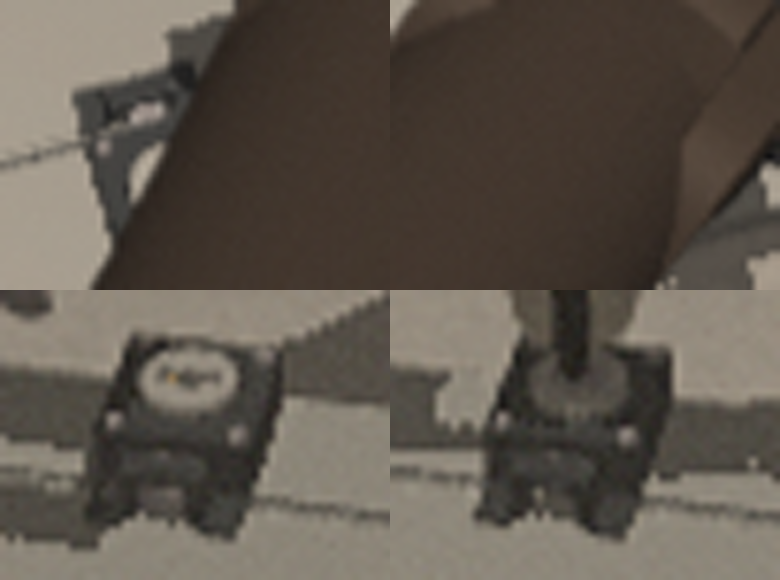

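```bash
python3 -m pendant '[[[-0.5,0,-0.5],[0,0,1.5],-1],[[-0.5,0,-0.5],[0,0,1.5],-1],[[0,0,0],[0,0,0],-1],[[0,0,0],[0,0,0],-1]]'
python3 -c "
from h import *
S=telemetry.read_state();T=R.from_rotvec(S['orientation']).as_matrix();print(S['contact_force'],S['moment'],np.degrees(np.arctan2(T[1,1],T[0,1])),T[2],S['joint_positions'])"
```

```text
time: 14.62
eef_pos: [0.5196, -0.1309, 0.145]
orientation: [3.108, 0.453, 0.01]
contact_force: [1.1, 1.3, 18.7]
opening: 0.0089
[ 1.05396887  1.33209536 18.71694318] [ 0.54395179 -0.23765192  0.12496682] -73.42120200402435 [ 0.00583525  0.00199859 -0.99998098] [-0.49626139  0.49461342  0.91220782  1.94657272 -0.4895931   0.93067346
 -0.62235984]
```

```bash
python3 -m pendant '[[[0,0,0.5],[0,0,-2],-1],[[0,0,0.3],[0,0,2],-1],[[0,0,0],[0,0,-2],-1],[[0,0,0],[0,0,2],-1],[[0,0,0],[0,0,0],-1]]'
python3 - <<'E'
from h import *
import pickle
cm=imaging.camera_model('wrist');w=imaging.snapshot('wrist');cv2.imwrite('pics/w9.png',w)
S=telemetry.read_state();T=R.from_rotvec(S['orientation']).as_matrix();print(S['eef_pos'],S['contact_force'],S['moment'],np.degrees(np.arctan2(T[1,1],T[0,1])))
a=cv2.imread('pics/w6.png')
c=lambda i:cv2.resize(i[185:320,235:320],None,fx=4.4,fy=4.4,interpolation=cv2.INTER_CUBIC)
cv2.imwrite('pics/c9.png',np.hstack([c(a),c(w)]))
E
```

```text
time: 15.25
eef_pos: [0.5197, -0.131, 0.1448]
orientation: [3.108, 0.452, 0.01]
contact_force: [-1.3, 4.0, 28.1]
opening: 0.0086
[ 0.51968409 -0.13099031  0.14486026] [-1.42494527  3.23822332 29.06031262] [0.82093468 0.50981605 0.19116215] -73.43143492394263
```

View pics/c9.png

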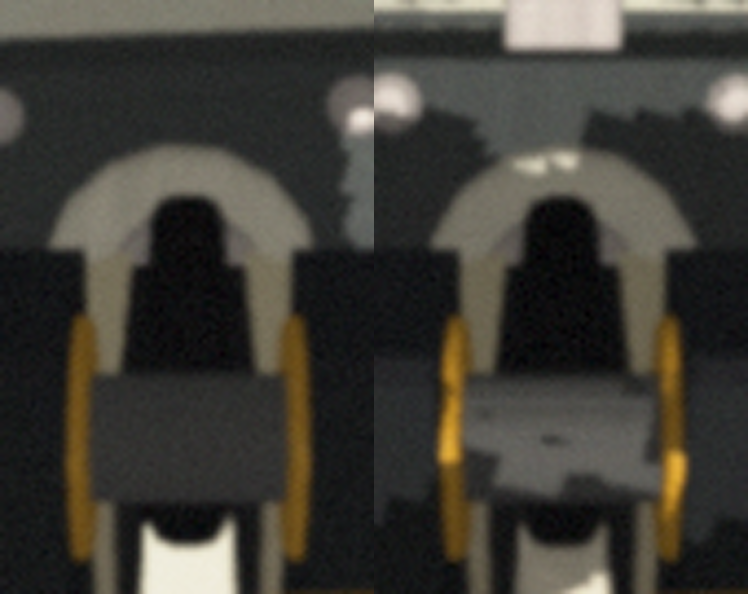

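Run:
```python
from h import *
ss=[imaging.snapshot('scene').astype(float) for _ in range(4)]
s=np.mean(ss,0)
s0=np.mean([cv2.imread(f'pics/scene{i}.png').astype(float) for i in (0,1,3)],0)
c=lambda i:np.clip(cv2.resize(i[178:210,258:306],(390,260),interpolation=cv2.INTER_CUBIC)*1.8-10,0,255)
cv2.imwrite('pics/c10.png',np.hstack([c(s0),c(s)]))
for z in (.105,.11):
  ps=np.radians(16); ex=np.array([np.cos(ps),np.sin(ps)])
  for d in (.0315,.038,.040,.052): p=np.array([.5183,-.1312])+ex*d; print(z,d,(proj('scene',(*p,z))-[258,178])*[390/48,260/32])
```

```text
0.105 0.0315 [167.95368926 164.72507793]
0.105 0.038 [163.69041531 176.50628708]
0.105 0.04 [162.37123242 180.1517412 ]
0.105 0.052 [154.38193874 202.22950136]
0.11 0.0315 [167.5379482  153.31183993]
0.11 0.038 [163.26066406 165.07744457]
0.11 0.04 [161.93712468 168.71812884]
0.11 0.052 [153.92123185 190.76759362][ WARN:0@4.471] global loadsave.cpp:1063 imwrite_ Unsupported depth image for selected encoder is fallbacked to CV_8U.
```

View pics/c10.png

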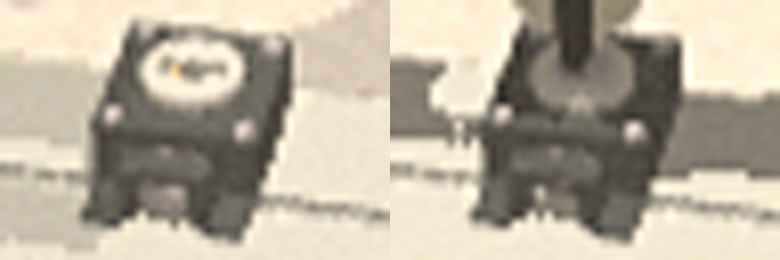

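```bash
python3 -m pendant '[[[0,0,-0.4],[0,0,2],-1],[[0,0,0],[0,0,2],-1],[[0,0,0],[0,0,0],-1],[[0,0,0],[0,0,0],-1]]'
python3 - <<'E'
from h import *
cm=imaging.camera_model('wrist');ws=[imaging.snapshot('wrist').astype(float) for _ in range(4)];w=np.mean(ws,0)
S=telemetry.read_state();T=R.from_rotvec(S['orientation']).as_matrix();print(S['eef_pos'],S['contact_force'],S['moment'],np.degrees(np.arctan2(T[1,1],T[0,1])),S['opening'])
c=cv2.resize(w[150:215,235:330],None,fx=8,fy=8,interpolation=cv2.INTER_CUBIC)
cv2.imwrite('pics/c11.png',np.clip((c-20)*1.15,0,255).astype(np.uint8))
for r in range(176,202): print(r,w[r,272:292].mean(0).round(0),end=' ')
E
```

```text
time: 16.0
eef_pos: [0.5196, -0.131, 0.1449]
orientation: [3.122, 0.344, 0.01]
contact_force: [0.6, 3.3, 24.9]
opening: 0.0087
[ 0.51961584 -0.13101451  0.14493336] [ 0.1440246   2.64755879 23.9162343 ] [0.58746741 0.16149033 0.11293728] -77.41999882498692 0.008681645310327914
176 [84. 88. 85.] 177 [83. 87. 85.] 178 [82. 86. 83.] 179 [80. 84. 81.] 180 [79. 84. 82.] 181 [85. 92. 92.] 182 [110. 119. 123.] 183 [148. 159. 166.] 184 [177. 189. 199.] 185 [187. 200. 209.] 186 [182. 193. 202.] 187 [174. 184. 192.] 188 [172. 181. 189.] 189 [171. 180. 188.] 190 [169. 178. 186.] 191 [166. 175. 183.] 192 [165. 173. 182.] 193 [163. 171. 180.] 194 [151. 160. 168.] 195 [118. 125. 131.] 196 [76. 80. 83.] 197 [58. 61. 60.] 198 [68. 71. 69.] 199 [77. 81. 78.] 200 [80. 84. 81.] 201 [81. 84. 81.]
```

View pics/c11.png

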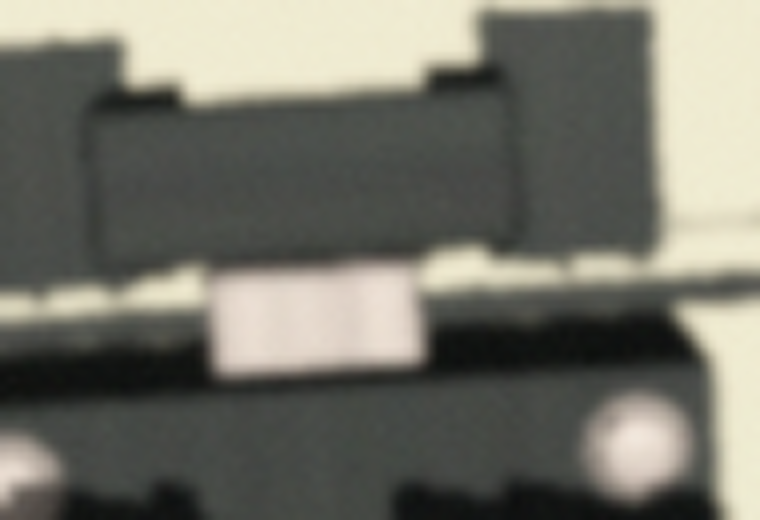

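Run:
```python
from h import *
s=np.mean([imaging.snapshot('scene').astype(float) for _ in range(3)],0)
s0=np.mean([cv2.imread(f'pics/scene{i}.png').astype(float) for i in (0,1,3)],0)
for nm,i in (('before',s0),('after',s)):
    print(nm)
    for y in range(196,208): print(y,[tuple(int(v) for v in i[y,x]) for x in range(273,285)])
```

```text
before
196 [(55, 61, 61), (55, 57, 61), (55, 58, 59), (54, 61, 63), (63, 70, 74), (76, 81, 87), (56, 61, 66), (50, 55, 60), (57, 60, 64), (43, 49, 52), (47, 50, 55), (44, 49, 51)]
197 [(56, 60, 63), (57, 60, 65), (60, 64, 68), (61, 64, 66), (63, 68, 71), (67, 71, 76), (64, 67, 71), (60, 65, 69), (62, 66, 69), (68, 72, 74), (52, 58, 60), (39, 45, 47)]
198 [(62, 66, 68), (65, 68, 71), (58, 62, 65), (61, 65, 67), (59, 65, 67), (58, 64, 65), (62, 67, 68), (60, 65, 67), (61, 65, 68), (63, 68, 70), (62, 68, 70), (44, 48, 51)]
199 [(49, 53, 58), (50, 54, 56), (49, 52, 52), (50, 55, 57), (50, 56, 59), (52, 56, 58), (54, 62, 63), (56, 61, 64), (60, 64, 66), (64, 68, 70), (53, 57, 61), (43, 51, 51)]
200 [(42, 49, 49), (40, 47, 50), (53, 56, 61), (57, 62, 67), (47, 52, 58), (51, 55, 60), (54, 60, 63), (49, 55, 59), (47, 51, 53), (47, 54, 56), (45, 48, 51), (42, 46, 51)]
201 [(45, 50, 54), (44, 50, 51), (61, 68, 72), (67, 72, 79), (73, 78, 84), (79, 87, 93), (92, 100, 107), (79, 84, 90), (44, 48, 52), (44, 52, 54), (44, 51, 51), (47, 52, 56)]
202 [(44, 48, 53), (39, 43, 46), (65, 67, 74), (71, 7
[... 2548 characters left out ...]
, 68, 73), (67, 74, 78), (63, 71, 75), (53, 57, 62), (42, 46, 48), (42, 46, 48), (60, 64, 66)]
205 [(113, 125, 131), (114, 127, 133), (124, 137, 144), (113, 125, 132), (125, 138, 145), (112, 124, 131), (114, 126, 132), (112, 126, 130), (71, 79, 84), (36, 41, 44), (48, 51, 54), (60, 66, 68)]
206 [(123, 137, 144), (124, 136, 142), (122, 135, 142), (120, 133, 139), (124, 137, 143), (121, 134, 141), (123, 135, 142), (124, 139, 144), (115, 127, 134), (89, 98, 103), (45, 48, 51), (49, 56, 57)]
207 [(123, 136, 143), (122, 134, 141), (121, 133, 140), (122, 134, 141), (121, 135, 141), (121, 135, 142), (122, 135, 142), (122, 135, 141), (122, 135, 141), (118, 131, 137), (108, 121, 127), (92, 102, 106)]
```

```bash
python3 -m pendant '[[[0,0,0],[0,0,0],-1],[[0,0,0],[0,0,0],-1],[[0,0,0],[0,0,0],-1],[[0,0,0],[0,0,0],-1]]'
python3 - <<'E'
from h import *
w=imaging.snapshot('wrist');s=imaging.snapshot('scene')
S=telemetry.read_state();T=R.from_rotvec(S['orientation']).as_matrix();print(S['time'],S['eef_pos'],S['contact_force'],S['moment'],np.degrees(np.arctan2(T[1,1],T[0,1])),S['opening'])
a=cv2.resize(w[150:320,225:330],(390,600)); b=cv2.resize(s[140:215,255:305],(400,600),interpolation=cv2.INTER_CUBIC)
cv2.imwrite('pics/c12.png',np.hstack([a,b]))
E
```

```text
time: 16.85
eef_pos: [0.5196, -0.131, 0.1449]
orientation: [3.122, 0.344, 0.01]
contact_force: [-0.4, 2.8, 24.3]
opening: 0.0087
16.95 [ 0.51959775 -0.13103546  0.14492642] [ 0.48625204  2.29574315 24.13704866] [0.61947956 0.21030902 0.19734405] -77.4227509840074 0.008560719349694806
```

View pics/c12.png

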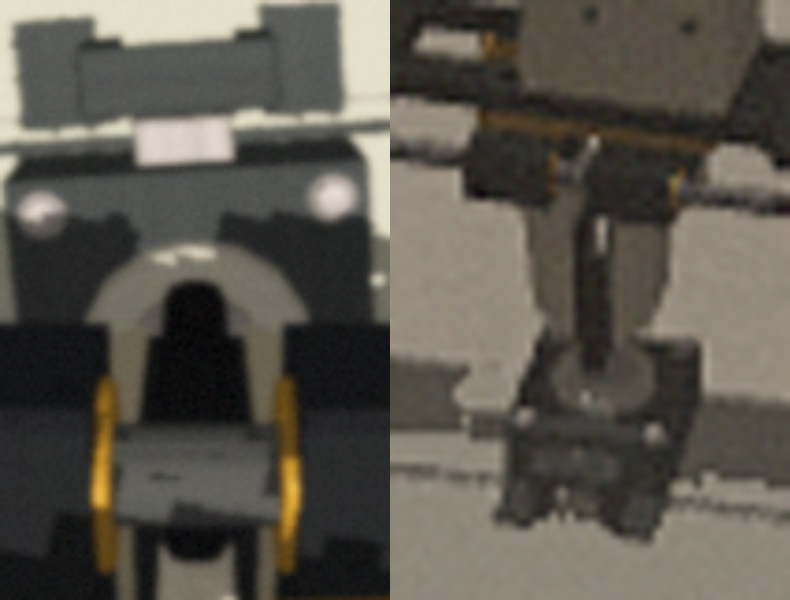

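```bash
python3 -c "
from plant import ticket; print(ticket.close_job())"
```

```text
the job is handed in; nothing more can be done
None
```

I took the square-headed key out of the grey stand, pushed it home in the chest lock and turned it about 93° clockwise. I handed the job in at 17 s with the gripper still holding the key turned; no verdict was reported.

**What the last checks showed**
- **Seating:** At insertion the key met a firm stop at TCP height 0.1433 m, against 0.1438 m expected for fully home, so I take it as fully in.
- **Grip and hold:** The fingers were closed on the head at 8.7 mm. The pose was steady, with about 24 N downward push and a lock torque resisting the turn. The tool was upright and about 1.3 mm from my estimate of the keyhole centre.
- **Bolt:** In the scene camera the opening under the keeper now shows lid colour where the bolt nose was before. That indicates the bolt is drawn.

**What did not fully agree**
- **Height rise:** The tool rose about 1.5 mm while turning and stayed there on a hard contact. A gentle push with a wiggle did not bring it down, and I could not explain it. It should be within the 4 mm limit.
- **Bolt from the wrist camera:** The keeper hides the nose from that side, so this view neither confirmed nor denied that the bolt is clear.
- **End stop:** I felt no distinct stop in the torque, even at about 93°.

I kept the arm clear of the round-headed key, the vials and the dish. I did not measure their positions again at the end.

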